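# Set both solar lanterns to night light

### The arm

A 6-joint arm with a two-finger parallel gripper is mounted at the origin on the work surface. World frame = base frame: x ahead of the robot, y to its left, z up, the work surface at z = 0. Lengths are in m, angles in rad, forces in N, time in s.
With the tool pointing down it reaches from about 0.35 to 0.975 m from the base axis. Payload 4.9 kg.
Tool frame: the origin (TCP) lies at the very end of the fingers, on their centre line; the grasp point (between the pads) lies behind it (manip.grip_depth is the z of the grasp point in the tool frame, in m); z points along the fingers, y is the direction in which the jaws open and shut (so a half turn about z gives the same grasp; the last joint's range is limited). The gripper opens to 85 mm and grips with 20 to 120 N. Pads are 22 mm wide; open, the fingers measure 114 mm over their backs; the gripper's body (76 mm by 85 mm) begins 54 mm behind the grasp point. The pads swing forward as they close: fully open they stand 13 mm farther back than shut.
Start: joints at [0.993, 0.053, 1.613, -0, 1.476, -0.119], TCP at [0.277, 0.56, 0.231] pointing down, gripper open.
Joint ranges: [-3.01, 3.01], [-1.01, 2.22], [0.06, 2.58], [-1.02, 4.17], [0.09, 2.62], [-3.14, 3.14]. Speed limits (rad/s): [2.57, 2.57, 3.14, 3.14, 3.14, 3.14].

### API

Orientations are given as a unit quaternion [w, x, y, z].
In Python, from plant import state, optics, manip, silhouettes, place_of gives the robot as it stands. The module is installed in compiled form; this text tells all that it offers.
- The arm moves only by the tool jog_arm, never from a script. Its argument "increments" is a list of rows, each an object with "slide": the shift along the tool's x, y, z in mm, a list of three; "rotation": the turn, a rotation vector about the tool's x, y, z in degrees, a list of three. A call has 1 to 20 rows; each row shifts and turns the commanded pose from where the row before left it, along the tool's axes as they then stand; what a row does not reach is not made up. A row lasts 1/12 s, in which the tool goes at most 41.7 mm and 7.16 degrees, less where a joint would pass 70% of its speed; a pose out of reach is approached as far as the arm can. A call with a gripper value outside its range is refused whole. "fingers" is the opening, from 0 (shut) to 1 (fully open), set as the call begins (left out, the last holds). The fingers move at their own pace and stop on an object; the grip force is fixed at half the most. Time passes only in rows, so rows that do not move let the fingers close. It gives the time, the measured TCP pose, the force and the opening at its end, in the units of the state.
- state(): the state, without advancing time (a new reading comes with each control period).
- optics.grab_frame(name): name is "scene" or "top"; returns a dict with "frame" (480x640x3 uint8, blue, green, red), "camera_matrix" (3x3 intrinsics, pixels), "R" (3x3) and "t" (3): a world point X has camera coordinates R X + t. Camera axes: x right, y down, z forward; pixel columns grow to the right and rows downward; lengths in m; the calibration is good to about 2 mm. A picture is of the moment at which its call begins. There is no depth.
- manip.job_done(): hands the job in, once; it reports no verdict.
Trained networks look in the newest picture that a camera, given by its name, has taken for a name from the list of things; names that differ only in an ending like _2 or _b are one class to them, and where a whole thing is asked for, a point or a joint stands for the part that bears it (a point fixed in the world has none). Each returns a list of dicts, best first, with "score" (0 to 1); they miss things now and then, are a little off and sometimes report something else, mostly with a low value. They report only what shows in the picture. A call takes as long as a camera call.
- silhouettes(thing, camera): "mask" (480x640 bool, what is visible of it) and "bbox" ([left, top, right, bottom] in pixels, round what is visible of it).
- place_of(thing, camera): "uv" ([column, row] in pixels: a listed point, or the origin of a listed thing).
The state is a dict: "time": time; "joint_pos": joint angles; "joint_vel": joint speeds; "joint_efforts": joint torques, N m; "tool_pos": TCP position; "tool_rot": TCP orientation; "contact_force": force on the tool from outside, world axes, zero at the start; "ft_torque": the same for the moment, N m; "gripper_width": opening from 0.0 (shut) to 1.0 (fully open).
Only numpy, scipy, OpenCV 4.12 (cv2) and the standard library are available. Lean on these libraries where they do the work, as an engineer would, in place of code of your own. Each camera call takes 0.05 s, during which the arm holds its last target.

### The job

Set both green solar lanterns to the night light: roll the black knurled dimmer wheel on top of each one until it rests in the third click up from off, the middle of its seven settings. Press only lightly, and leave the lanterns standing where they are and the mug, comb and folded panel undisturbed.

Things in the scene. Friction and masses are not known exactly. Their poses are not given: they have to be found in the camera images.
- lantern_a_wheel (a joint): Black knurled wheel of lantern_a, 64 mm across, 16 mm wide, 16 mm proud of the cap, between cheeks 5 mm lower. Angle in rad: 0 off, 1.571 full, stops just beyond; it springs into the nearest of 7 clicks, 0.262 rad (8.4 mm of rim) apart; click 3 is 0.785. Rolling its top towards the lantern's -y brightens (angle grows). A click takes about 2.5 N along the rim; a press of 6 to 12 N grips the knurl.
- lantern_a: Loose green pull-up lantern, 124 mm across, about 0.5 kg, origin under its centre, z up. Its head is locked somewhere: the wheel's top is 140 to 165 mm up, feel or look for it. Wheel axle along x; its top lies at x -26, y 0 mm. Solar cell behind it. White index bar on the rim: 45 degrees to +y at off (red bar beside it), on top at click 3; six growing dots to full at -y. Starts at off or click 1.
- lantern_b_wheel (a joint): Black knurled wheel of lantern_b, 64 mm across, 16 mm wide, 16 mm proud of the cap, between cheeks 5 mm lower. Angle in rad: 0 off, 1.571 full, stops just beyond; it springs into the nearest of 7 clicks, 0.262 rad (8.4 mm of rim) apart; click 3 is 0.785. Rolling its top towards the lantern's -y brightens (angle grows). A click takes about 2.5 N along the rim; a press of 6 to 12 N grips the knurl.
- lantern_b: Loose green pull-up lantern, 124 mm across, about 0.5 kg, origin under its centre, z up. Its head is locked somewhere: the wheel's top is 140 to 165 mm up, feel or look for it. Wheel axle along x; its top lies at x -26, y 0 mm. Solar cell behind it. White index bar on the rim: 45 degrees to +y at off (red bar beside it), on top at click 3; six growing dots to full at -y. Starts at click 5 or 6.
- mug_center (a point): Bystander: stainless steel mug, 78 mm across, 85 mm high, handle on its own +y side; the point is its centre, half-way up.
- comb_center (a point): Bystander: red plastic comb lying flat, 170 x 36 x 5 mm, long along its own x; the point is its centre.
- panel_center (a point): Bystander: folded solar panel lying flat, 120 x 180 x 22 mm (x, y, z), with an orange spring clip on its far (+x) edge reaching 125 mm from the centre and 40 mm high; the point is the centre of the panel.

How it is judged:
At the end, for the whole second after the job is handed in: Both dimmer wheels rest in click 3 (0.785 rad, within 0.1 rad), at rest; both lanterns stand upright (within 0.08 rad), within 30 mm of where they began (value of joint lantern_a_wheel between 0.685 and 0.885 rad and velocity of joint lantern_a_wheel between -0.2 and 0.2 rad/s and angle between each of lantern_a, lantern_b's own z axis and vertical below 0.08 rad and distance of each of lantern_a, lantern_b from where it was at the start of the episode below 0.03 m and value of joint lantern_b_wheel between 0.685 and 0.885 rad and velocity of joint lantern_b_wheel between -0.2 and 0.2 rad/s); the robot touches nothing.
It fails at once if a bystander is shifted by more than 25 mm (distance of any of mug_center, comb_center, panel_center from where it was at the start of the episode above 0.025 m).
It fails at once if a lantern is pressed hard, with over 60 N (contact force between the fingers and lantern_a above 60 N or contact force between the fingers and lantern_b above 60 N).
It also fails if it takes over 51 s, if anything falls off the work surface, if the arm or the gripper's body presses on something with over 40 N, if the wrist force passes 120 N, or if a joint passes its speed limit or range.

## Working session

There is one attempt and no reset: what is moved stays moved. The work goes in short steps, Python scripts to look and compute and a tool call to move; the robot and the scene stay as the last step left them, time stands still between calls to the robot, and variables do not carry over. Pictures are saved under pics/ and viewed, and the job is handed in when it is done.

Besides the shell and the picture viewer there is one more tool, called after "Call:" by a JSON object that holds its "fn" and its "kwargs", one argument or row to a line. jog_arm: Moves the arm, as the interface text tells. Its arguments: {"type":"object","properties":{"increments":{"type":"array","items":{"type":"object","properties":{"slide":{"type":"array","items":{"type":"number"}},"rotation":{"type":"array","items":{"type":"number"}}}}},"fingers":{"type":"number"}},"required":["increments"]}

```bash
mkdir -p pics; python3 - <<'E'
from plant import state, optics, manip, silhouettes, place_of
import cv2,numpy as np
s=state();print(s, manip.grip_depth)
for c in("scene","top"):
    f=optics.grab_frame(c);cv2.imwrite(f"pics/{c}0.png",f["frame"])
    print(c,f["camera_matrix"].tolist(),f["R"].tolist(),f["t"].tolist())
    for n in("lantern_a","lantern_a_wheel","mug_center","comb_center","panel_center"):
        try:
            print(n,[(round(d["score"],2),np.round(d["uv"]).tolist()) for d in place_of(n,c)])
        except Exception as e: print(n,e)
        print(n,[(round(d["score"],2),d["bbox"]) for d in silhouettes(n,c)])
print(state()["time"])
E
```

```text
{'time': 0.0, 'joint_pos': array([ 9.92982663e-01,  5.33812178e-02,  1.61431689e+00, -4.09550637e-05,
        1.47601540e+00, -1.19011800e-01]), 'joint_vel': array([ 3.10162597e-04, -2.20661231e-04,  6.28434128e-04,  1.38848654e-03,
       -9.67775369e-04, -1.75979610e-05]), 'joint_efforts': array([ 1.59395226e-03, -3.93659127e+01, -3.70189834e+01,  5.65739276e-05,
        6.71503163e-03, -5.53190986e-07]), 'tool_pos': array([0.27646155, 0.55981784, 0.23003426]), 'tool_rot': array([-3.42878992e-04,  2.27392154e-01,  9.73802692e-01, -1.00367479e-03]), 'contact_force': array([-0.62366727,  0.58609016, -0.60366855]), 'ft_torque': array([-0.02446277,  0.00034683, -0.01298322]), 'gripper_width': 0.9988374507363772} -0.0187
scene [[579.3705979447658, 0.0, 324.3127932265278], [0.0, 579.3705979447658, 232.9172844437282], [0.0, 0.0, 1.0]] [[-0.8005265537862845, 0.5992611722624814, -0.006579065408628206], [0.38481015609590496, 0.505573036784937, -0.7722156746929587], [-0.45943267237811863, -0.6207108440285642, -0.6353264260652527]] [0.48173045007253346, -0.1460143536064006, 1.9106099957777898]
[... 878 characters left out ...]
6480040105435, -0.01611363482092281, -0.983046314984102]] [-0.022625242452355747, 0.6272161800375147, 1.2756442610508998]
lantern_a [(0.73, [365.0, 302.0]), (0.63, [226.0, 287.0])]
lantern_a [(0.97, [334.7, 265.0, 398.0, 328.1]), (0.57, [186.8, 251.0, 249.5, 313.9])]
lantern_a_wheel it knows: comb_center, lantern, mug_center, panel_center
lantern_a_wheel [(0.67, [202.2, 287.3, 227.6, 296.1])]
mug_center [(0.56, [141.0, 264.0])]
mug_center [(0.57, [114.4, 240.8, 164.0, 280.2]), (0.35, [364.9, 296.9, 389.4, 313.5])]
comb_center [(0.59, [478.0, 280.0])]
comb_center [(0.96, [470.0, 247.9, 486.9, 315.9])]
panel_center [(0.6, [354.0, 187.0])]
panel_center [(0.56, [313.6, 137.2, 394.8, 221.2])]
1.0
```

```bash
python3 - <<'E'
import cv2
a=cv2.imread("pics/top0.png");
L=cv2.resize(a[235:330,175:270],None,fx=4.2,fy=4.2,interpolation=cv2.INTER_CUBIC)
R=cv2.resize(a[250:345,320:415],None,fx=4.2,fy=4.2,interpolation=cv2.INTER_CUBIC)
cv2.imwrite("pics/top0c.png",cv2.hconcat([L,R]))
b=cv2.imread("pics/scene0.png")
L=cv2.resize(b[225:325,360:440],None,fx=5,fy=5,interpolation=cv2.INTER_CUBIC)
R=cv2.resize(b[160:260,290:370],None,fx=5,fy=5,interpolation=cv2.INTER_CUBIC)
cv2.imwrite("pics/scene0c.png",cv2.hconcat([L,R]))
E
```

```text
(no output)
```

View pics/top0.png

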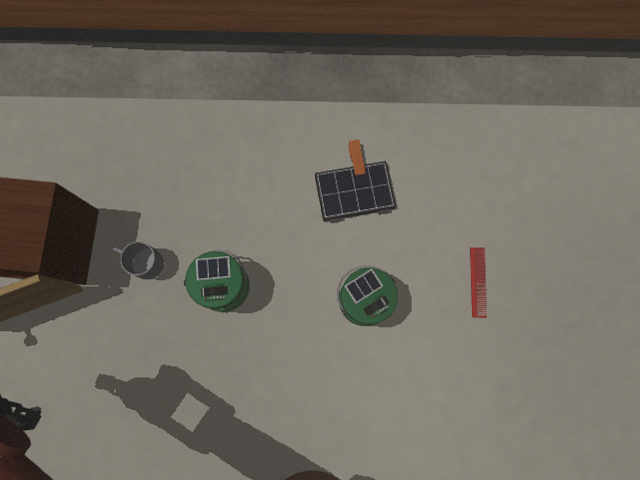

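View pics/scene0.png

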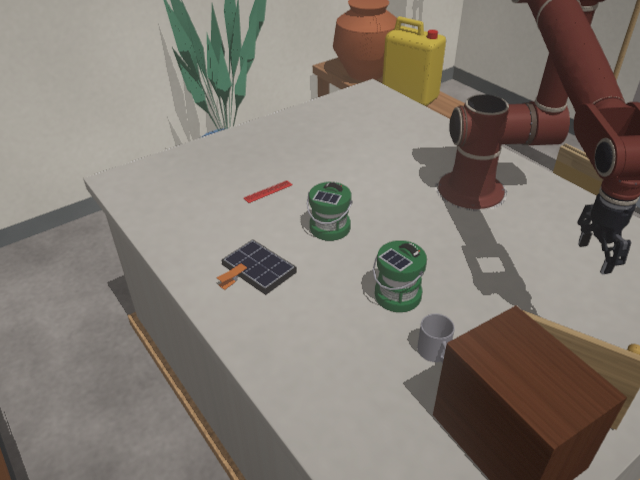

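View pics/top0c.png

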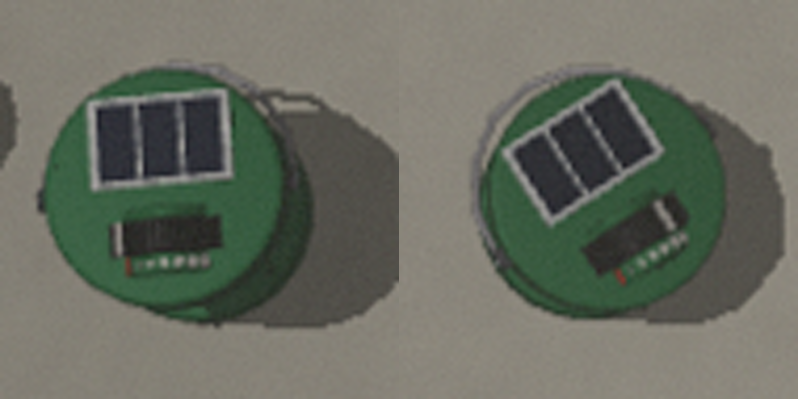

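View pics/scene0c.png

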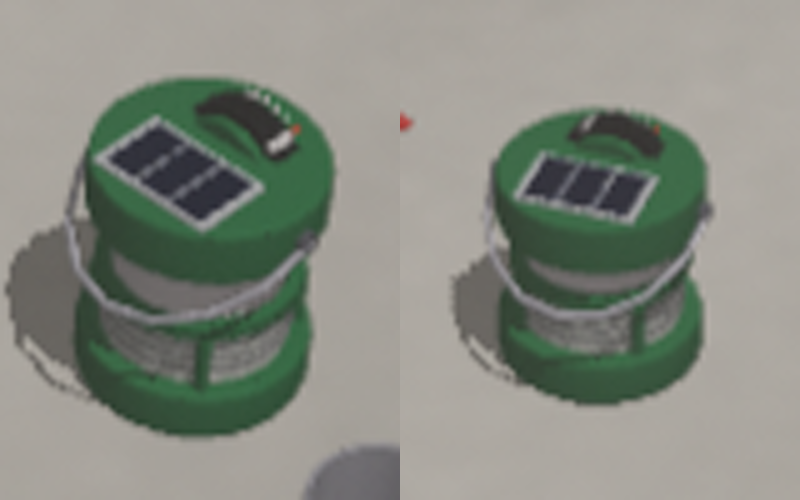

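```bash
python3 - <<'E'
import cv2,numpy as np
a=cv2.imread("pics/top0.png");b=cv2.imread("pics/scene0.png")
def crop(im,x,y,w,h,s,n):
    c=cv2.resize(im[y:y+h,x:x+w],None,fx=s,fy=s,interpolation=cv2.INTER_CUBIC)
    for i in range(0,w,5):
        cv2.putText(c,str(x+i),(i*s,10),0,.35,(255,255,255),1); c[:,i*s]=(c[:,i*s]*.8+40).astype('u1')
    for i in range(0,h,5):
        cv2.putText(c,str(y+i),(0,i*s+4),0,.35,(0,255,255),1); c[i*s]=(c[i*s]*.8+40).astype('u1')
    cv2.imwrite(n,c)
crop(a,185,248,68,58,10,"pics/ta.png"); crop(a,335,260,66,60,10,"pics/tb.png")
crop(b,374,238,56,50,12,"pics/sa.png"); crop(b,305,180,48,48,12,"pics/sb.png")
E
```

```text
(no output)
```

View pics/ta.png

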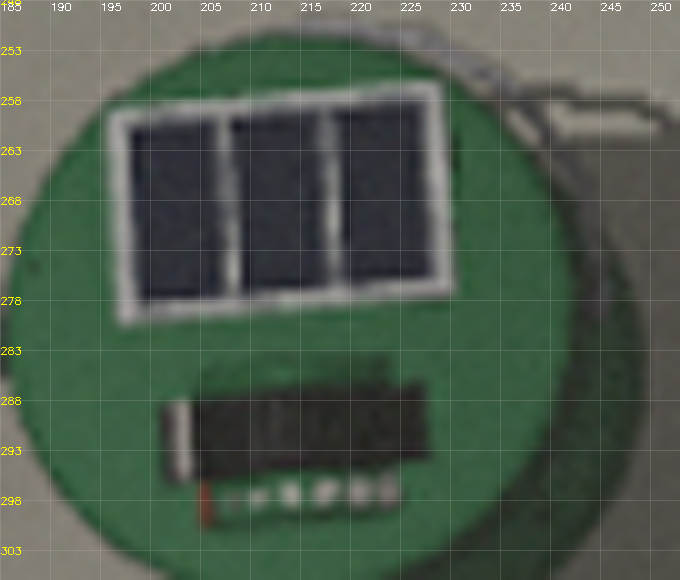

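View pics/tb.png

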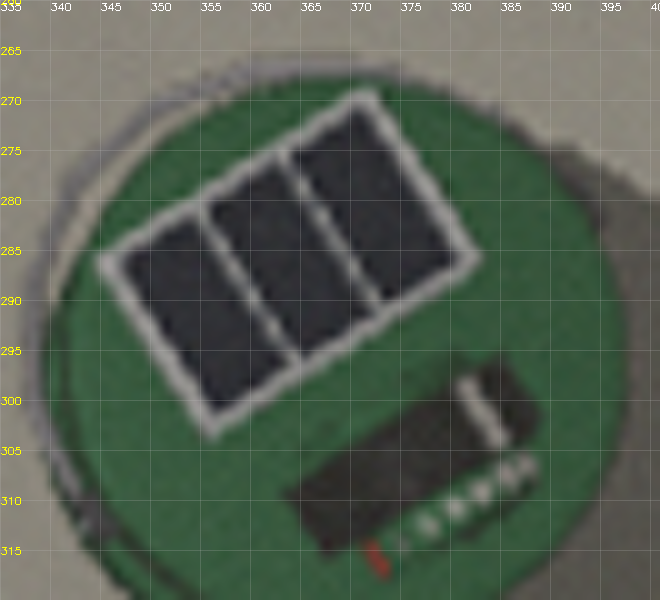

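View pics/sa.png

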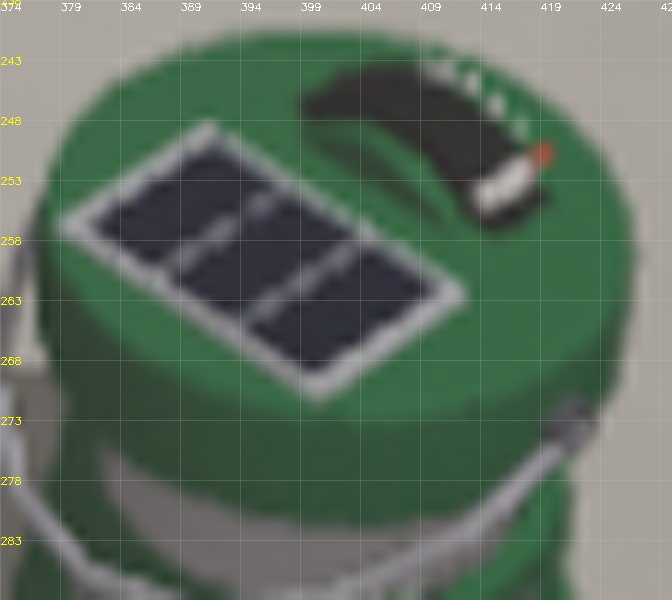

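View pics/sb.png

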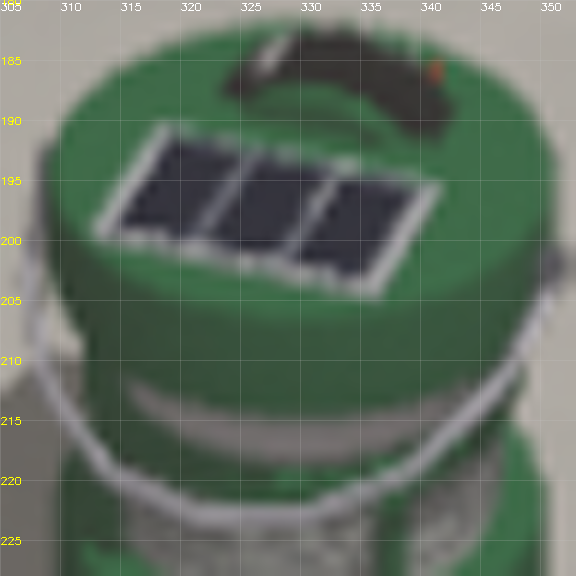

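```bash
cat > fit.py <<'E'
import numpy as np
from scipy.optimize import least_squares
C={'scene':(579.37,324.313,232.917,np.array([[-0.8005265537862845,0.5992611722624814,-0.006579065408628206],[0.38481015609590496,0.505573036784937,-0.7722156746929587],[-0.45943267237811863,-0.6207108440285642,-0.6353264260652527]]),np.array([0.48173045,-0.14601435,1.91061])),
'top':(571.0,322.24,238.855,np.array([[0.009755411333791573,-0.9997867628298333,0.018200571967700956],[-0.9831299703399712,-0.012914319304588874,-0.1824518615312711],[0.1826480040105435,-0.01611363482092281,-0.983046314984102]]),np.array([-0.022625242,0.62721618,1.27564426]))}
def proj(c,X):
    f,cx,cy,R,t=C[c]; p=X@R.T+t
    return np.c_[f*p[:,0]/p[:,2]+cx,f*p[:,1]/p[:,2]+cy]
# order: far+y, far-y, near-y, near+y, bar
D={('a','top'):[(195.9,259),(229,256.2),(230.3,277.2),(197,280.2),(203.2,292)],
('a','scene'):[(400.5,271.5),(378.75,256.8),(391.4,248.1),(413,262.4),(416.1,253.2)],
('b','top'):[(344.5,286),(371.8,268.8),(383.2,285.8),(356,303.8),(383.3,301.2)],
('b','scene'):[(336.5,205),(312.7,199.8),(319,190),(341.9,195.2),(327.7,184.3)]}
def model(p,l):
    x,y,yaw,z,th=p[:5] if l=='a' else p[5:10]; cx,hx,hy=p[10:]
    be=np.pi/4-th
    P=np.array([[cx+hx,hy,z+.001],[cx+hx,-hy,z+.001],[cx-hx,-hy,z+.001],[cx-hx,hy,z+.001],[-.026,.032*np.sin(be),z-.016+.032*np.cos(be)]])
    c,s=np.cos(yaw),np.sin(yaw)
    P[:,:2]=P[:,:2]@np.array([[c,s],[-s,c]])+[x,y]
    return P
def res(p):
    return np.concatenate([(proj(c,model(p,l))-np.array(D[l,c])+.45).ravel() for l,c in D])
r=least_squares(res,[.5,.2,.07,.135,.1,.5,-.1,.56,.135,1.3,.03,.02,.033])
print(r.x.round(4)); print(r.fun.reshape(-1,2).round(1).tolist())
for l,i in(('a',0),('b',5)):
    x,y,yaw,z,th=r.x[i:i+5]
    print(l,'yaw deg',np.degrees(yaw),'clicks',th/.2618,'wheel top',x-.026*np.cos(yaw),y-.026*np.sin(yaw),z+.016)
E
python3 fit.py
```

```text
[ 0.522   0.2187  0.1011  0.1427 -0.0016  0.4919 -0.1181  0.5758  0.1289
  1.3318  0.0238  0.0231  0.0357]
[[0.2, -0.2], [0.2, -0.3], [0.3, -0.1], [0.2, -0.2], [0.3, -0.4], [0.3, -0.3], [0.4, -0.0], [0.4, 0.4], [0.4, 0.0], [0.5, 0.0], [-0.1, -0.2], [0.0, -0.4], [0.3, 0.4], [0.0, 0.0], [0.2, -0.3], [0.2, -0.4], [0.4, -0.3], [-0.2, 0.7], [0.1, 0.3], [0.4, -0.2]]
a yaw deg 5.794685002866435 clicks -0.00611388783982016 wheel top 0.4961358499151963 0.21607330055531646 0.1587280886148303
b yaw deg 32.98824805654832 clicks 5.086917856619199 wheel top 0.47005270340678407 -0.13226585490069906 0.14493751413706285
```

Call:
{"fn": "jog_arm", "kwargs": {
  "fingers": 0,
  "increments": [
    {"rotation": [0, 0, -6.4], "slide": [0, 0, 0]},
    {"rotation": [0, 0, -6.4], "slide": [0, 0, 0]},
    {"rotation": [0, 0, -6.4], "slide": [0, 0, 0]},
    {"rotation": [0, 0, -6.4], "slide": [0, 0, 0]},
    {"rotation": [0, 0, -6.4], "slide": [0, 0, 0]},
    {"slide": [-2.2, -28, 0], "rotation": [0, 0, 0]},
    {"slide": [-2.2, -31, 0], "rotation": [0, 0, 0]},
    {"slide": [-2.2, -31, 0], "rotation": [0, 0, 0]},
    {"slide": [-2.2, -31, 0], "rotation": [0, 0, 0]},
    {"slide": [-2.2, -31, 0], "rotation": [0, 0, 0]},
    {"slide": [-2.2, -31, 0], "rotation": [0, 0, 0]},
    {"slide": [-2.2, -31, 0], "rotation": [0, 0, 0]},
    {"slide": [-2.2, -31, 0], "rotation": [0, 0, 0]},
    {"slide": [-2.2, -31, 0], "rotation": [0, 0, 0]},
    {"slide": [-2.2, -31, 0], "rotation": [0, 0, 0]},
    {"slide": [0, 0, 0], "rotation": [0, 0, 0]}
  ]
}}

```text
time: 2.33
tool_pos: [0.33, 0.2536, 0.2315]
tool_rot: [0.001, -0.047, 0.999, -0.001]
contact_force: [0.9, -1.1, -0.1]
gripper_width: -0.003
```

```bash
cat > to.py <<'E'
import sys,numpy as np
from scipy.spatial.transform import Rotation as Ro
from plant import state
x,y,z,ya=map(float,sys.argv[1:5])
s=state();q=s['tool_rot'];R=Ro.from_quat([q[1],q[2],q[3],q[0]]).as_matrix()
yt=np.radians(ya);T=np.c_[[-np.sin(yt),np.cos(yt),0]]
Yd=np.array([np.cos(yt),np.sin(yt),0]);Zd=np.array([0,0,-1.]);Rd=np.c_[np.cross(Yd,Zd),Yd,Zd]
print('t',s['time'],'pos',s['tool_pos'],'F',s['contact_force'],'w',s['gripper_width'])
print('yaw_y',np.degrees(np.arctan2(R[1,1],R[0,1])),'rotvec tool deg',np.degrees(Ro.from_matrix(R.T@Rd).as_rotvec()).round(2))
d=np.array([x,y,z])-s['tool_pos']
print('slide now-frame mm',(R.T@d*1000).round(1),'after-rot mm',(Rd.T@d*1000).round(1))
E
python3 to.py 0.4952 0.2249 0.19 95.8
```

```text
t 2.3333 pos [0.33001786 0.25358442 0.23147102] F [ 0.85958855 -1.08093247 -0.10491835] w -0.0027620250631850774
yaw_y 95.43063272941724 rotvec tool deg [-0.09  0.08 -0.37]
slide now-frame mm [-161.7  -44.1   41.8] after-rot mm [-161.4  -45.2   41.5]
```

Call:
{"fn": "jog_arm", "kwargs": {
  "increments": [
    {"rotation": [0, 0, -0.4], "slide": [-26, -7.5, 7]},
    {"rotation": [0, 0, 0], "slide": [-27, -7.5, 7]},
    {"rotation": [0, 0, 0], "slide": [-27, -7.5, 7]},
    {"rotation": [0, 0, 0], "slide": [-27, -7.5, 7]},
    {"rotation": [0, 0, 0], "slide": [-27, -7.5, 7]},
    {"rotation": [0, 0, 0], "slide": [-27, -7.5, 7]},
    {"rotation": [0, 0, 0], "slide": [0, 0, 0]},
    {"rotation": [0, 0, 0], "slide": [0, 0, 0]}
  ]
}}

```text
time: 3.0
tool_pos: [0.4944, 0.2292, 0.1883]
tool_rot: [-0.001, -0.053, 0.999, -0.0]
contact_force: [-0.0, 0.1, 0.5]
gripper_width: 0.004
```

```bash
python3 to.py 0.4952 0.2249 0.19 95.8; python3 - <<'E'
from plant import optics
import cv2
a=optics.grab_frame("top")["frame"];b=optics.grab_frame("scene")["frame"]
cv2.imwrite("pics/hov.png",cv2.hconcat([cv2.resize(a[240:340,170:270],None,fx=4,fy=4),cv2.resize(b[200:300,350:450],None,fx=4,fy=4)]))
E
```

```text
t 3.0 pos [0.49435763 0.2292485  0.18826232] F [-0.00740752  0.10115887  0.47898978] w 0.00413470032153659
yaw_y 96.0527842937009 rotvec tool deg [-0.   -0.14  0.25]
slide now-frame mm [-0.4 -4.4 -1.7] after-rot mm [-0.4 -4.4 -1.7]
```

View pics/hov.png

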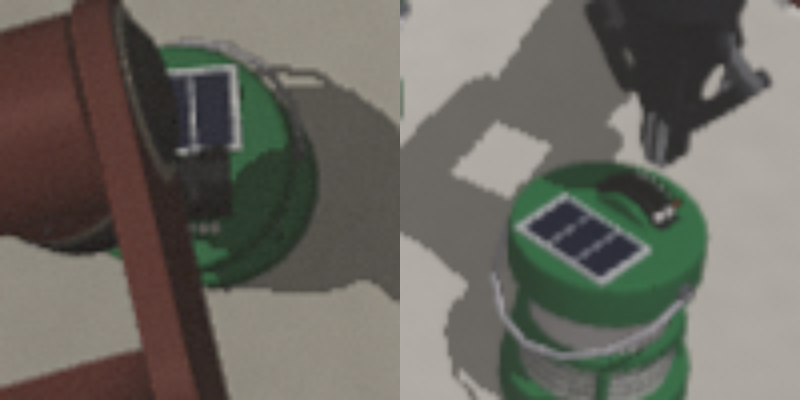

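Call:
{"fn": "jog_arm", "kwargs": {
  "increments": [
    {"rotation": [0, 0, 0], "slide": [-0.4, -4.4, 9]},
    {"rotation": [0, 0, 0], "slide": [0, 0, 10]},
    {"rotation": [0, 0, 0], "slide": [0, 0, 4]},
    {"rotation": [0, 0, 0], "slide": [0, 0, 1]},
    {"rotation": [0, 0, 0], "slide": [0, 0, 1]},
    {"rotation": [0, 0, 0], "slide": [0, 0, 0]}
  ]
}}

```text
time: 3.6
tool_pos: [0.4947, 0.225, 0.1641]
tool_rot: [-0.0, -0.053, 0.999, -0.0]
contact_force: [-0.5, 0.1, 0.7]
gripper_width: -0.001
```

Call:
{"fn": "jog_arm", "kwargs": {
  "increments": [
    {"rotation": [0, 0, 0], "slide": [0, 0, 1]},
    {"rotation": [0, 0, 0], "slide": [0, 0, 1]},
    {"rotation": [0, 0, 0], "slide": [0, 0, 0]}
  ]
}}

```text
time: 3.85
tool_pos: [0.495, 0.225, 0.1624]
tool_rot: [0.0, -0.053, 0.999, 0.0]
contact_force: [-0.1, 0.5, -0.6]
gripper_width: -0.004
```

Call:
{"fn": "jog_arm", "kwargs": {
  "increments": [
    {"rotation": [0, 0, 0], "slide": [0, 0, 1]},
    {"rotation": [0, 0, 0], "slide": [0, 0, 1]},
    {"rotation": [0, 0, 0], "slide": [0, 0, 0]}
  ]
}}

```text
time: 4.1
tool_pos: [0.4948, 0.2249, 0.1601]
tool_rot: [-0.0, -0.053, 0.999, -0.0]
contact_force: [-0.1, -0.7, -0.2]
gripper_width: -0.001
```

Call:
{"fn": "jog_arm", "kwargs": {
  "increments": [
    {"rotation": [0, 0, 0], "slide": [0, 0, 1]},
    {"rotation": [0, 0, 0], "slide": [0, 0, 0]}
  ]
}}

```text
time: 4.27
tool_pos: [0.4951, 0.225, 0.1598]
tool_rot: [0.0, -0.053, 0.999, 0.0]
contact_force: [-1.3, 0.2, 1.7]
gripper_width: -0.001
```

Call:
{"fn": "jog_arm", "kwargs": {
  "increments": [
    {"rotation": [0, 0, 0], "slide": [0, 0, 0.5]},
    {"rotation": [0, 0, 0], "slide": [0, 0, 0]}
  ]
}}

```text
time: 4.43
tool_pos: [0.4951, 0.2251, 0.1596]
tool_rot: [0.0, -0.053, 0.999, 0.0]
contact_force: [-2.4, -0.5, 4.9]
gripper_width: -0.001
```

Call:
{"fn": "jog_arm", "kwargs": {
  "increments": [
    {"rotation": [0, 0, 0], "slide": [0, 0, 0.5]},
    {"rotation": [0, 0, 0], "slide": [0, 0, 0]}
  ]
}}

```text
time: 4.6
tool_pos: [0.4952, 0.2251, 0.1595]
tool_rot: [0.0, -0.053, 0.999, 0.0]
contact_force: [-3.6, -0.2, 7.1]
gripper_width: -0.0
```

Call:
{"fn": "jog_arm", "kwargs": {
  "increments": [
    {"rotation": [0, 0, 0], "slide": [0, 0, 0.4]},
    {"rotation": [0, 0, 0], "slide": [0, -2, 0]},
    {"rotation": [0, 0, 0], "slide": [0, -2, 0]},
    {"rotation": [0, 0, 0], "slide": [0, 0, 0]}
  ]
}}

```text
time: 4.93
tool_pos: [0.4961, 0.2226, 0.1603]
tool_rot: [0.001, -0.053, 0.999, 0.002]
contact_force: [-4.4, 4.4, 9.1]
gripper_width: -0.004
```

Call:
{"fn": "jog_arm", "kwargs": {
  "increments": [
    {"rotation": [0, 0, 0], "slide": [0, -2, 0]},
    {"rotation": [0, 0, 0], "slide": [0, -2, 0]},
    {"rotation": [0, 0, 0], "slide": [0, 0, 0]}
  ]
}}

```text
time: 5.18
tool_pos: [0.497, 0.2175, 0.1599]
tool_rot: [0.002, -0.053, 0.999, 0.001]
contact_force: [-2.0, 0.3, 6.8]
gripper_width: -0.001
```

```bash
cat > look.py <<'E'
import sys,cv2
from plant import optics
n,l=sys.argv[1:3]
x,y=(374,238) if l=='a' else (301,175)
b=optics.grab_frame("scene")["frame"]
cv2.imwrite(f"pics/{n}.png",cv2.resize(b[y-20:y+40,x:x+60],None,fx=8,fy=8,interpolation=cv2.INTER_CUBIC))
E
python3 look.py a1 a
```

```text
(no output)
```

View pics/a1.png

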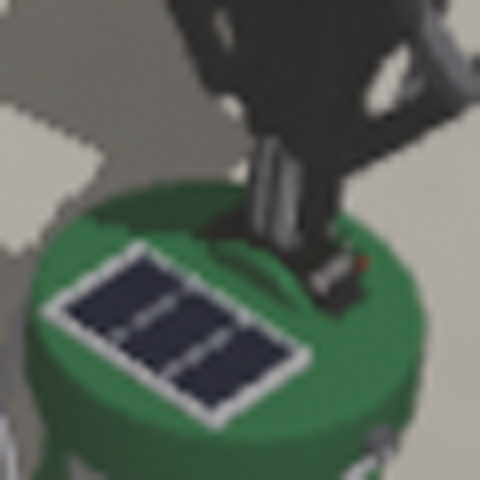

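Call:
{"fn": "jog_arm", "kwargs": {
  "increments": [
    {"rotation": [0, 0, 0], "slide": [0, -2, 0.2]},
    {"rotation": [0, 0, 0], "slide": [0, -2, 0]},
    {"rotation": [0, 0, 0], "slide": [0, -2, 0]},
    {"rotation": [0, 0, 0], "slide": [0, 0, 0]}
  ]
}}

```text
time: 5.57
tool_pos: [0.4976, 0.2118, 0.1599]
tool_rot: [0.002, -0.053, 0.999, 0.001]
contact_force: [-1.7, 2.0, 8.6]
gripper_width: -0.004
```

Call:
{"fn": "jog_arm", "kwargs": {
  "increments": [
    {"rotation": [0, 0, 0], "slide": [0, -2, 0.1]},
    {"rotation": [0, 0, 0], "slide": [0, -1.5, 0.1]},
    {"rotation": [0, 0, 0], "slide": [0, 0, 0]}
  ]
}}

```text
time: 5.82
tool_pos: [0.4981, 0.2075, 0.1597]
tool_rot: [0.002, -0.053, 0.999, -0.0]
contact_force: [-1.3, -2.0, 7.6]
gripper_width: 0.001
```

```bash
python3 look.py a2 a
```

```text
(no output)
```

View pics/a2.png

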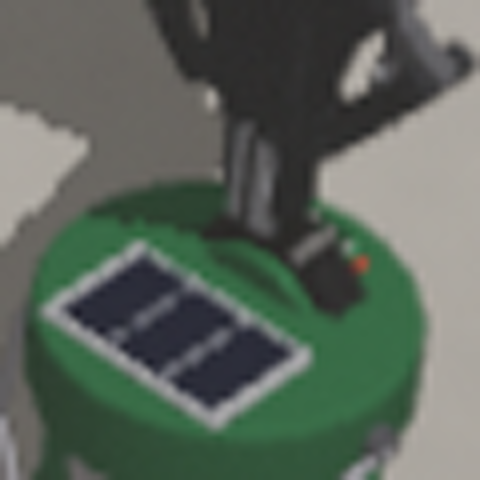

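```bash
cat >> fit.py <<'E'
for l,i,ox in(('a',0,(374,218)),('b',5,(301,155))):
    for k in range(7):
        p=r.x.copy();p[i+4]=k*.2618
        uv=proj('scene',model(p,l)[4:])[0]+.45; print(l,k,uv.round(1),'crop',((uv-ox)*8).round(0), 'top',(proj('top',model(p,l)[4:])[0]+.45).round(1))
E
python3 fit.py
```

```text
[ 0.522   0.2187  0.1011  0.1427 -0.0016  0.4919 -0.1181  0.5758  0.1289
  1.3318  0.0238  0.0231  0.0357]
[[0.2, -0.2], [0.2, -0.3], [0.3, -0.1], [0.2, -0.2], [0.3, -0.4], [0.3, -0.3], [0.4, -0.0], [0.4, 0.4], [0.4, 0.0], [0.5, 0.0], [-0.1, -0.2], [0.0, -0.4], [0.3, 0.4], [0.0, 0.0], [0.2, -0.3], [0.2, -0.4], [0.4, -0.3], [-0.2, 0.7], [0.1, 0.3], [0.4, -0.2]]
a yaw deg 5.794685002866435 clicks -0.00611388783982016 wheel top 0.4961358499151963 0.21607330055531646 0.1587280886148303
b yaw deg 32.98824805654832 clicks 5.086917856619199 wheel top 0.47005270340678407 -0.13226585490069906 0.14493751413706285
a 0 [416.6 253.2] crop [341. 282.] top [203.5 291.6]
a 1 [414.8 250.4] crop [326. 259.] top [206.2 291.1]
a 2 [412.5 247.9] crop [308. 239.] top [209.6 290.7]
a 3 [410. 246.] crop [288. 224.] top [213.4 290.3]
a 4 [407.5 244.8] crop [268. 214.] top [217.4 290. ]
a 5 [405.  244.3] crop [248. 210.] top [221.3 289.8]
a 6 [402.9 244.5] crop [231. 212.] top [224.8 289.7]
b 0 [340.8 188. ] crop [318. 264.] top [368.1 310.9]
b 1 [338.6 186.1] crop [301. 249.] top [370.9 309.1]
b 2 [336.1 184.7] crop [281. 238.] top [374.  307.1]
b 3 [333.4 183.9] crop [260. 231.] top [377.3 304.9]
b 4 [330.8 183.6] crop [238. 229.] top [380.5 302.9]
b 5 [328.3 184. ] crop [218. 232.] top [383.3 301.1]
b 6 [326.1 185. ] crop [201. 240.] top [385.6 299.6]
```

Call:
{"fn": "jog_arm", "kwargs": {
  "increments": [
    {"rotation": [0, 0, 0], "slide": [0, -0.8, 0]},
    {"rotation": [0, 0, 0], "slide": [0, 0, -4]},
    {"rotation": [0, 0, 0], "slide": [0, 0, -6]},
    {"rotation": [0, 0, 0], "slide": [0.5, 7, 0]},
    {"rotation": [0, 0, 0], "slide": [0.5, 7, 0]},
    {"rotation": [0, 0, 0], "slide": [0, 0, 0]}
  ]
}}

```text
time: 6.37
tool_pos: [0.4938, 0.2218, 0.167]
tool_rot: [-0.0, -0.054, 0.999, 0.0]
contact_force: [0.6, -0.6, -0.2]
gripper_width: 0.002
```

```bash
python3 look.py a3 a;python3 to.py 0.4957 0.2216 0.1605 95.8
```

```text
t 6.4167 pos [0.49384717 0.22128902 0.16687712] F [0.53787133 0.11190771 0.16597133] w 0.0015493555727948073
yaw_y 96.18937776586527 rotvec tool deg [-0.01 -0.06  0.39]
slide now-frame mm [-1.9  0.1  6.4] after-rot mm [-1.9  0.1  6.4]
```

View pics/a3.png

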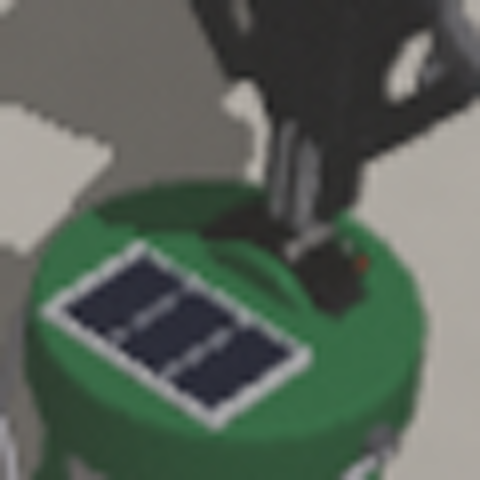

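Call:
{"fn": "jog_arm", "kwargs": {
  "increments": [
    {"rotation": [0, 0, 0], "slide": [-1.9, 0, 4]},
    {"rotation": [0, 0, 0], "slide": [0, 0, 2]},
    {"rotation": [0, 0, 0], "slide": [0, 0, 0.8]},
    {"rotation": [0, 0, 0], "slide": [0, 0, 0.5]},
    {"rotation": [0, 0, 0], "slide": [0, 0, 0]}
  ]
}}

```text
time: 6.83
tool_pos: [0.4962, 0.2206, 0.1601]
tool_rot: [-0.0, -0.053, 0.999, -0.0]
contact_force: [-0.5, -0.5, -0.0]
gripper_width: -0.002
```

Call:
{"fn": "jog_arm", "kwargs": {
  "increments": [
    {"rotation": [0, 0, 0], "slide": [0, 0, 0.8]},
    {"rotation": [0, 0, 0], "slide": [0, 0, 0.5]},
    {"rotation": [0, 0, 0], "slide": [0, 0, 0]}
  ]
}}

```text
time: 7.08
tool_pos: [0.4964, 0.2207, 0.1599]
tool_rot: [0.0, -0.053, 0.999, -0.0]
contact_force: [-3.1, -0.6, 5.0]
gripper_width: -0.0
```

Call:
{"fn": "jog_arm", "kwargs": {
  "increments": [
    {"rotation": [0, 0, 0], "slide": [0, 0, 0.7]},
    {"rotation": [0, 0, 0], "slide": [0, -2, 0]},
    {"rotation": [0, 0, 0], "slide": [0, -2, 0]},
    {"rotation": [0, 0, 0], "slide": [0, -2, 0]},
    {"rotation": [0, 0, 0], "slide": [0, -2, 0.1]},
    {"rotation": [0, 0, 0], "slide": [0, -1.5, 0.1]},
    {"rotation": [0, 0, 0], "slide": [0, 0, 0]}
  ]
}}

```text
time: 7.67
tool_pos: [0.4983, 0.2114, 0.1599]
tool_rot: [0.001, -0.053, 0.999, 0.0]
contact_force: [-2.0, -0.2, 6.2]
gripper_width: 0.001
```

```bash
python3 look.py a4 a
```

```text
(no output)
```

View pics/a4.png

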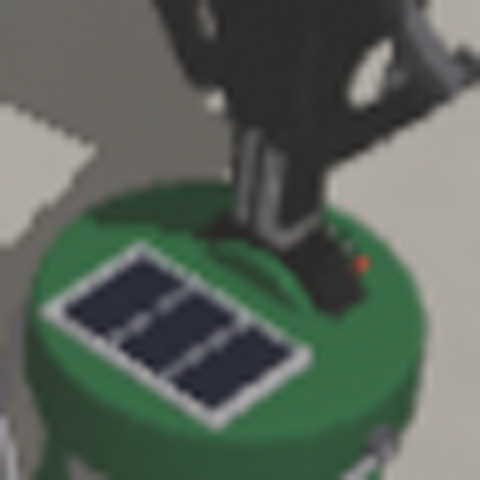

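Call:
{"fn": "jog_arm", "kwargs": {
  "increments": [
    {"rotation": [0, 0, 0], "slide": [0, 0, -3]},
    {"rotation": [0, 0, 0], "slide": [0, 0, -10]},
    {"rotation": [0, 0, 0], "slide": [0, 0, -20]},
    {"rotation": [0, 0, -6.75], "slide": [0, -10, -10]},
    {"rotation": [0, 0, -6.75], "slide": [0, -20, 0]},
    {"rotation": [0, 0, -6.75], "slide": [0, -30, 0]},
    {"rotation": [0, 0, -6.75], "slide": [0, -30, 0]},
    {"rotation": [0, 0, 0], "slide": [0, -30, 0]},
    {"rotation": [0, 0, 0], "slide": [0, 0, 0]},
    {"rotation": [0, 0, 0], "slide": [0, 0, 0]}
  ]
}}

```text
time: 8.55
tool_pos: [0.543, 0.1005, 0.2011]
tool_rot: [-0.0, -0.284, 0.959, 0.0]
contact_force: [-0.1, 0.4, -0.4]
gripper_width: -0.002
```

```bash
python3 look.py a5 a;python3 to.py 0.4744 -0.139 0.165 123
```

```text
t 8.6 pos [0.54253774 0.10133314 0.20093929] F [-0.1302446   1.20524371  0.23279148] w 0.0005153077604737244
yaw_y 123.03514802591529 rotvec tool deg [ 0.03 -0.02  0.04]
slide now-frame mm [ 188.1 -164.4   35.9] after-rot mm [ 188.  -164.4   35.9]
```

View pics/a5.png

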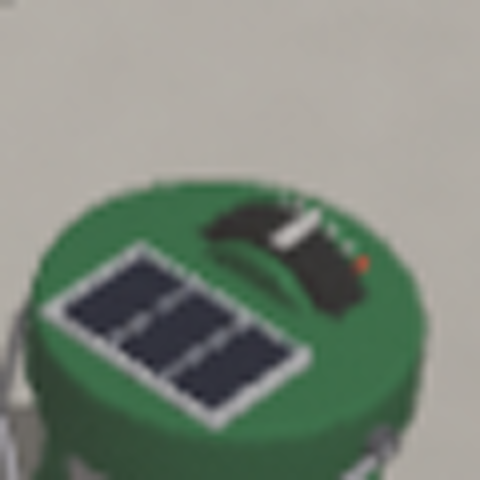

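```bash
python3 - <<'E'
from plant import optics
import cv2
a=optics.grab_frame("top")["frame"];cv2.imwrite("pics/t1.png",a)
b=optics.grab_frame("scene")["frame"];cv2.imwrite("pics/s1.png",b)
c=cv2.resize(a[280:305,195:235],None,fx=10,fy=10,interpolation=cv2.INTER_CUBIC)
d=cv2.resize(b[235:260,394:424],None,fx=10,fy=10,interpolation=cv2.INTER_CUBIC)
cv2.imwrite("pics/t1c.png",cv2.hconcat([c,d]))
E
python3 - <<'E'
import cv2,numpy as np
for n,x,y in(("top",195,284),("scene",400,240)):
    i=cv2.imread(f"pics/{n[0]}1.png").astype(int).sum(2)
    print(n); print(i[y:y+16,x:x+24])
E
```

```text
top
[[246 236 239 244 239 241 241 228 236 242 240 218 214 212 219 199 199 211
  199 210 210 205 204 207]
 [244 253 250 242 244 245 236 246 234 212 204 197 192 201 204 196 196 209
  215 207 204 208 204 198]
 [246 243 236 240 241 242 239 254 236 190 196 204 200 209 198 205 240 203
  200 214 211 206 210 210]
 [237 241 248 250 245 245 248 237 235 196 173 174 169 160 248 407 377 201
  199 212 200 206 207 213]
 [246 250 243 243 246 222 206 193 184 164 127 135 116 114 264 470 420 193
  209 204 204 207 209 209]
 [235 254 244 244 251 234 152 126 127 116 127 131 117 112 221 415 416 198
  209 210 200 208 209 208]
 [250 247 243 247 248 234 142 118 123 121 103 134 114 130 212 387 418 188
  204 208 207 208 209 207]
 [245 242 241 246 251 229 133 125 130 127 131 138 102 135 204 389 421 197
  199 201 213 203 200 213]
 [247 241 245 242 244 237 148 112 134 126 127 122 131 126 207 389 415 194
  198 205 216 200 218 203]
 [256 246 244 249 240 225 147 120 121 130 124 127 118 129 198 382 430 199
  205 208 215 205 207 200]
 [245 248 251 239 245 244 173 121 130 130 136 118 127 135 163 306 366 203
  209 207 21
[... 1443 characters left out ...]
90 197 203 218 225 210 185 176 218 152 162 159 160 166 167 226 334
  291 245 248 247 294 440]
 [216 178 180 183 192 209 235 229 209 154 149 162 164 159 160 165 173 202
  260 304 251 248 254 322]
 [240 221 203 180 180 184 207 235 252 219 163 150 160 165 160 162 168 178
  230 299 249 248 246 262]
 [245 244 232 220 196 181 186 202 228 261 221 152 152 157 164 162 161 168
  192 240 246 247 250 245]
 [285 249 244 244 229 205 183 180 194 259 252 193 146 155 163 160 156 167
  173 216 251 250 247 247]
 [355 392 285 244 247 238 220 195 183 219 248 232 172 146 158 160 159 162
  160 192 240 251 246 248]
 [290 380 397 334 246 246 243 228 206 194 215 245 217 146 149 157 159 165
  162 205 240 246 249 248]]
```

View pics/t1c.png

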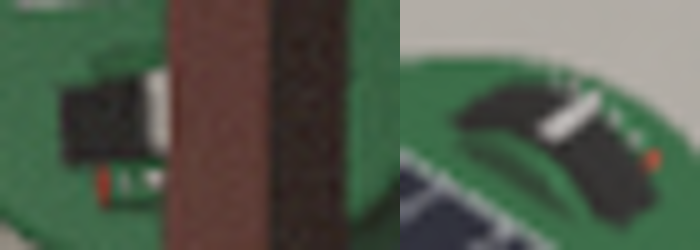

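Call:
{"fn": "jog_arm", "kwargs": {
  "increments": [
    {"rotation": [0, 0, 0], "slide": [23, -20, 0]},
    {"rotation": [0, 0, 0], "slide": [23.5, -20.5, 0]},
    {"rotation": [0, 0, 0], "slide": [23.5, -20.5, 0]},
    {"rotation": [0, 0, 0], "slide": [23.5, -20.5, 0]},
    {"rotation": [0, 0, 0], "slide": [23.5, -20.5, 4]},
    {"rotation": [0, 0, 0], "slide": [23.5, -20.5, 10]},
    {"rotation": [0, 0, 0], "slide": [23.5, -20.5, 10]},
    {"rotation": [0, 0, 0], "slide": [23.5, -20.5, 10]},
    {"rotation": [0, 0, 0], "slide": [0, 0, 0]},
    {"rotation": [0, 0, 0], "slide": [0, 0, 0]}
  ]
}}

```text
time: 9.53
tool_pos: [0.4741, -0.1377, 0.1663]
tool_rot: [-0.0, -0.284, 0.959, 0.001]
contact_force: [-1.1, -0.5, -0.4]
gripper_width: 0.0
```

```bash
python3 to.py 0.4744 -0.139 0.145 123; python3 - <<'E'
from plant import optics
import cv2
a=optics.grab_frame("top")["frame"];cv2.imwrite("pics/t2.png",a)
b=optics.grab_frame("scene")["frame"];cv2.imwrite("pics/s2.png",b)
def z(i,x,y,w,h): return cv2.resize(i[y:y+h,x:x+w],None,fx=10,fy=10,interpolation=cv2.INTER_CUBIC)
o=cv2.imread("pics/top0.png")
u=cv2.imread("pics/scene0.png")
cv2.imwrite("pics/t2c.png",cv2.vconcat([cv2.hconcat([z(o,195,280,40,25),z(u,394,235,30,25)]),cv2.hconcat([z(a,195,280,40,25),z(b,394,235,30,25)])]))
E
```

```text
t 9.5333 pos [ 0.47410536 -0.13767329  0.16627446] F [-1.09118655 -0.45708837 -0.39379425] w 0.00011982330047070318
yaw_y 123.02013108545007 rotvec tool deg [ 0.09 -0.03  0.02]
slide now-frame mm [ 0.5 -1.3 21.3] after-rot mm [ 0.5 -1.3 21.3]
```

View pics/t2c.png

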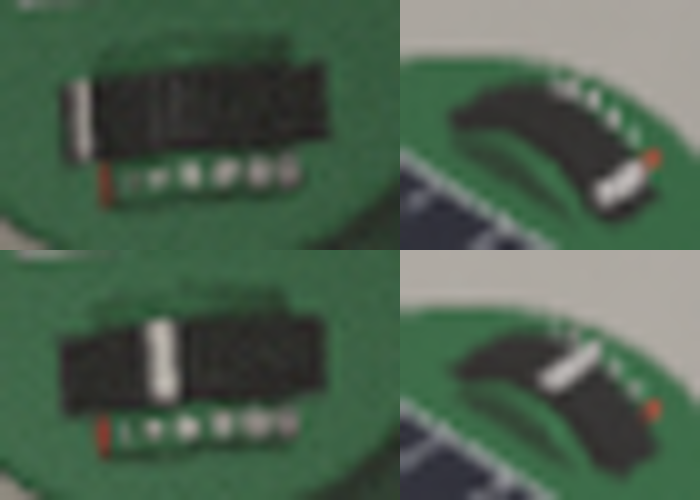

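View pics/t2.png

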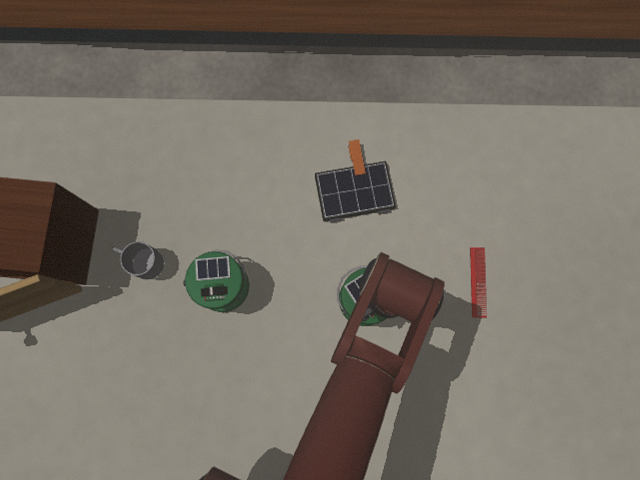

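Call:
{"fn": "jog_arm", "kwargs": {
  "increments": [
    {"rotation": [0, 0, 0], "slide": [0.5, -1.3, 8]},
    {"rotation": [0, 0, 0], "slide": [0, 0, 7]},
    {"rotation": [0, 0, 0], "slide": [0, 0, 2]},
    {"rotation": [0, 0, 0], "slide": [0, 0, 1]},
    {"rotation": [0, 0, 0], "slide": [0, 0, 0.7]},
    {"rotation": [0, 0, 0], "slide": [0, 0, 0]}
  ]
}}

```text
time: 10.13
tool_pos: [0.4752, -0.1389, 0.1481]
tool_rot: [-0.0, -0.285, 0.958, 0.0]
contact_force: [-0.2, 0.6, 0.1]
gripper_width: -0.0
```

Call:
{"fn": "jog_arm", "kwargs": {
  "increments": [
    {"rotation": [0, 0, 0], "slide": [0, 0, 0.6]},
    {"rotation": [0, 0, 0], "slide": [0, 0, 0.6]},
    {"rotation": [0, 0, 0], "slide": [0, 0, 0]}
  ]
}}

```text
time: 10.38
tool_pos: [0.4752, -0.1392, 0.1472]
tool_rot: [0.0, -0.285, 0.959, -0.0]
contact_force: [-0.5, 0.3, 0.8]
gripper_width: 0.002
```

Call:
{"fn": "jog_arm", "kwargs": {
  "increments": [
    {"rotation": [0, 0, 0], "slide": [0, 0, 0.6]},
    {"rotation": [0, 0, 0], "slide": [0, 0, 0.6]},
    {"rotation": [0, 0, 0], "slide": [0, 0, 0]}
  ]
}}

```text
time: 10.63
tool_pos: [0.4755, -0.1394, 0.1468]
tool_rot: [0.0, -0.285, 0.959, -0.0]
contact_force: [-2.3, -0.6, 5.2]
gripper_width: 0.003
```

Call:
{"fn": "jog_arm", "kwargs": {
  "increments": [
    {"rotation": [0, 0, 0], "slide": [0, 0, 0.6]},
    {"rotation": [0, 0, 0], "slide": [0, 0, 0]}
  ]
}}

```text
time: 10.8
tool_pos: [0.4756, -0.1395, 0.1468]
tool_rot: [0.0, -0.285, 0.959, -0.001]
contact_force: [-2.5, 0.6, 6.8]
gripper_width: -0.001
```

Call:
{"fn": "jog_arm", "kwargs": {
  "increments": [
    {"rotation": [0, 0, 0], "slide": [0, 0, 0.5]},
    {"rotation": [0, 0, 0], "slide": [0, 2, 0]},
    {"rotation": [0, 0, 0], "slide": [0, 2, 0]},
    {"rotation": [0, 0, 0], "slide": [0, 2, 0]},
    {"rotation": [0, 0, 0], "slide": [0, 2, 0]},
    {"rotation": [0, 0, 0], "slide": [0, 2, 0]},
    {"rotation": [0, 0, 0], "slide": [0, 0, 0]}
  ]
}}

```text
time: 11.38
tool_pos: [0.4706, -0.1312, 0.1469]
tool_rot: [0.001, -0.285, 0.959, -0.001]
contact_force: [-2.2, -0.0, 8.8]
gripper_width: 0.0
```

Call:
{"fn": "jog_arm", "kwargs": {
  "increments": [
    {"rotation": [0, 0, 0], "slide": [0, 2, 0.1]},
    {"rotation": [0, 0, 0], "slide": [0, 2, 0.1]},
    {"rotation": [0, 0, 0], "slide": [0, 2, 0]},
    {"rotation": [0, 0, 0], "slide": [0, 2, 0]},
    {"rotation": [0, 0, 0], "slide": [0, 0, 0]}
  ]
}}

```text
time: 11.8
tool_pos: [0.4661, -0.1243, 0.1465]
tool_rot: [0.001, -0.285, 0.959, -0.001]
contact_force: [-1.8, 1.5, 7.9]
gripper_width: 0.002
```

```bash
python3 look.py b1 b
```

```text
(no output)
```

View pics/b1.png

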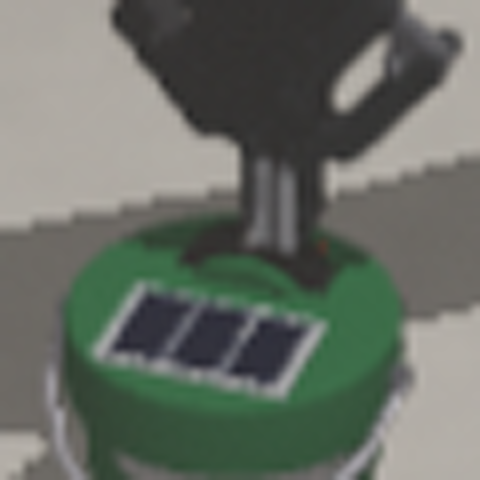

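Call:
{"fn": "jog_arm", "kwargs": {
  "increments": [
    {"rotation": [0, 0, 0], "slide": [0, 0, -3]},
    {"rotation": [0, 0, 0], "slide": [0, 0, -7]},
    {"rotation": [0, 0, 0], "slide": [0, 0, -15]},
    {"rotation": [0, 0, 0], "slide": [20, 5, -15]},
    {"rotation": [0, 0, 0], "slide": [25, 10, 0]},
    {"rotation": [0, 0, 0], "slide": [10, 10, 0]},
    {"rotation": [0, 0, 0], "slide": [0, 0, 0]},
    {"rotation": [0, 0, 0], "slide": [0, 0, 0]}
  ]
}}

```text
time: 12.52
tool_pos: [0.4055, -0.1331, 0.1845]
tool_rot: [0.0, -0.285, 0.959, -0.0]
contact_force: [-0.4, -0.5, 0.2]
gripper_width: 0.001
```

```bash
python3 look.py b2 b; python3 - <<'E'
from plant import optics
import cv2
a=optics.grab_frame("top")["frame"];cv2.imwrite("pics/t3.png",a)
cv2.imwrite("pics/t3c.png",cv2.resize(a[280:330,340:400],None,fx=10,fy=10,interpolation=cv2.INTER_CUBIC))
E
```

```text
(no output)
```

View pics/b2.png

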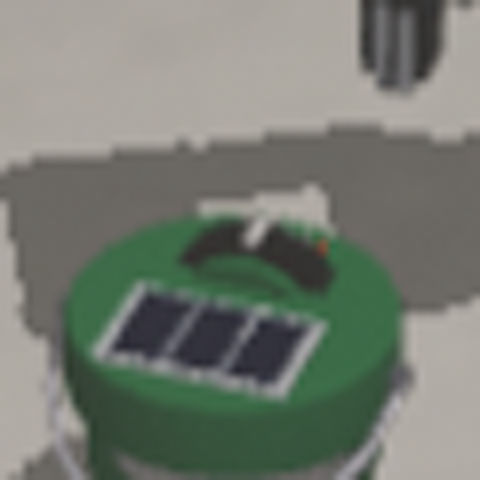

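View pics/t3c.png

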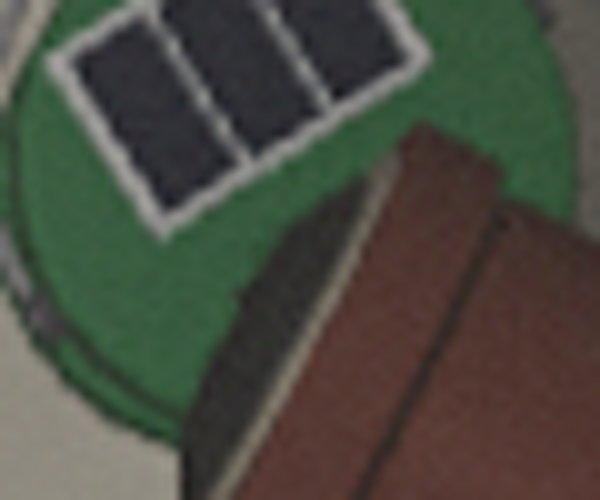

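Call:
{"fn": "jog_arm", "kwargs": {
  "increments": [
    {"rotation": [0, 0, 6.8], "slide": [0, 10, -8]},
    {"rotation": [0, 0, 6.8], "slide": [0, 30, -8]},
    {"rotation": [0, 0, 6.8], "slide": [0, 35, 0]},
    {"rotation": [0, 0, 6.8], "slide": [0, 35, 0]},
    {"rotation": [0, 0, 0], "slide": [0, 35, 0]},
    {"rotation": [0, 0, 0], "slide": [0, 35, 0]},
    {"rotation": [0, 0, 0], "slide": [0, 35, 0]},
    {"rotation": [0, 0, 0], "slide": [0, 35, 0]},
    {"rotation": [0, 0, 0], "slide": [0, 35, 0]},
    {"rotation": [0, 0, 0], "slide": [0, 30, 0]},
    {"rotation": [0, 0, 0], "slide": [0, 0, 0]}
  ]
}}

```text
time: 13.53
tool_pos: [0.344, 0.1741, 0.2006]
tool_rot: [-0.001, -0.061, 0.998, 0.001]
contact_force: [0.7, 0.1, -1.4]
gripper_width: -0.002
```

```bash
python3 to.py 0.4957 0.2196 0.167 95.8;
```

```text
t 13.5333 pos [0.34402681 0.17414703 0.20064595] F [ 0.74083258  0.0968317  -1.3620864 ] w -0.00205885655004985
yaw_y 97.02427179831784 rotvec tool deg [ 0.12 -0.06  1.22]
slide now-frame mm [-156.1   26.5   33.6] after-rot mm [-155.5   29.9   33.6]
```

Call:
{"fn": "jog_arm", "kwargs": {
  "increments": [
    {"rotation": [0, 0, 0.5], "slide": [-25.9, 5, 0]},
    {"rotation": [0, 0, 0], "slide": [-25.9, 5, 3]},
    {"rotation": [0, 0, 0], "slide": [-25.9, 5, 6]},
    {"rotation": [0, 0, 0], "slide": [-25.9, 5, 8]},
    {"rotation": [0, 0, 0], "slide": [-25.9, 5, 8]},
    {"rotation": [0, 0, 0], "slide": [-25.9, 5, 8]},
    {"rotation": [0, 0, 0], "slide": [0, 0, 0]},
    {"rotation": [0, 0, 0], "slide": [0, 0, 0]}
  ]
}}

```text
time: 14.2
tool_pos: [0.4966, 0.2159, 0.1658]
tool_rot: [-0.002, -0.053, 0.999, -0.001]
contact_force: [-0.2, -0.4, 0.3]
gripper_width: 0.002
```

```bash
python3 to.py 0.4957 0.2196 0.1605 95.8;
```

```text
t 14.2 pos [0.49656713 0.21592036 0.1658381 ] F [-0.21696621 -0.35095805  0.29335497] w 0.0017749165980460158
yaw_y 96.07073937640814 rotvec tool deg [-0.05 -0.22  0.27]
slide now-frame mm [0.5 3.8 5.3] after-rot mm [0.5 3.7 5.3]
```

Call:
{"fn": "jog_arm", "kwargs": {
  "increments": [
    {"rotation": [0, 0, 0], "slide": [0.5, 2, 3]},
    {"rotation": [0, 0, 0], "slide": [0, 0, 1.6]},
    {"rotation": [0, 0, 0], "slide": [0, 0, 0.6]},
    {"rotation": [0, 0, 0], "slide": [0, 0, 0.6]},
    {"rotation": [0, 0, 0], "slide": [0, 0, 0.5]},
    {"rotation": [0, 0, 0], "slide": [0, 0, 0]}
  ]
}}

```text
time: 14.7
tool_pos: [0.4952, 0.218, 0.1617]
tool_rot: [0.0, -0.053, 0.999, 0.0]
contact_force: [-0.5, -0.3, -0.4]
gripper_width: 0.002
```

Call:
{"fn": "jog_arm", "kwargs": {
  "increments": [
    {"rotation": [0, 0, 0], "slide": [0, 0, 0.6]},
    {"rotation": [0, 0, 0], "slide": [0, 0, 0]}
  ]
}}

```text
time: 14.87
tool_pos: [0.4954, 0.2181, 0.1609]
tool_rot: [0.0, -0.053, 0.999, 0.0]
contact_force: [0.1, -0.2, 0.2]
gripper_width: 0.004
```

Call:
{"fn": "jog_arm", "kwargs": {
  "increments": [
    {"rotation": [0, 0, 0], "slide": [0, 0, 0.7]},
    {"rotation": [0, 0, 0], "slide": [0, 0, 0.7]},
    {"rotation": [0, 0, 0], "slide": [0, 0, 0]}
  ]
}}

```text
time: 15.12
tool_pos: [0.4956, 0.2181, 0.16]
tool_rot: [0.0, -0.053, 0.999, 0.0]
contact_force: [-1.7, 0.5, 4.1]
gripper_width: 0.0
```

Call:
{"fn": "jog_arm", "kwargs": {
  "increments": [
    {"rotation": [0, 0, 0], "slide": [0, 0, 0.6]},
    {"rotation": [0, 0, 0], "slide": [0, 0, 0]}
  ]
}}

```text
time: 15.28
tool_pos: [0.4956, 0.2182, 0.1599]
tool_rot: [0.0, -0.053, 0.999, 0.0]
contact_force: [-2.4, -0.4, 6.6]
gripper_width: 0.002
```

Call:
{"fn": "jog_arm", "kwargs": {
  "increments": [
    {"rotation": [0, 0, 0], "slide": [0, 0, 0.6]},
    {"rotation": [0, 0, 0], "slide": [0, -1.5, 0]},
    {"rotation": [0, 0, 0], "slide": [0, -1.5, 0]},
    {"rotation": [0, 0, 0], "slide": [0, -1.5, 0]},
    {"rotation": [0, 0, 0], "slide": [0, -1.2, 0]},
    {"rotation": [0, 0, 0], "slide": [0, 0, 0]},
    {"rotation": [0, 0, 0], "slide": [0, 0, 0]}
  ]
}}

```text
time: 15.87
tool_pos: [0.4962, 0.2137, 0.1599]
tool_rot: [0.0, -0.053, 0.999, 0.001]
contact_force: [-3.8, 2.3, 8.4]
gripper_width: 0.002
```

```bash
python3 look.py a6 a
```

```text
(no output)
```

View pics/a6.png

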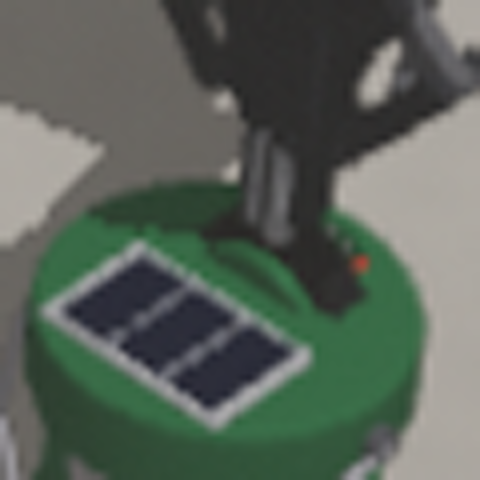

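Call:
{"fn": "jog_arm", "kwargs": {
  "increments": [
    {"rotation": [0, 0, 0], "slide": [0, -1.5, 0]},
    {"rotation": [0, 0, 0], "slide": [0, 0, 0]},
    {"rotation": [0, 0, 0], "slide": [0, 0, 0]}
  ]
}}

```text
time: 16.17
tool_pos: [0.4964, 0.2117, 0.1599]
tool_rot: [0.0, -0.053, 0.999, 0.001]
contact_force: [-4.5, 1.6, 8.6]
gripper_width: 0.002
```

Call:
{"fn": "jog_arm", "kwargs": {
  "increments": [
    {"rotation": [0, 0, 0], "slide": [0, 0, -3]},
    {"rotation": [0, 0, 0], "slide": [0, 0, -10]},
    {"rotation": [0, 0, 0], "slide": [0, -10, -20]},
    {"rotation": [0, 0, 0], "slide": [20, -20, 0]},
    {"rotation": [0, 0, 0], "slide": [25, -20, 0]},
    {"rotation": [0, 0, 0], "slide": [20, -35, 0]},
    {"rotation": [0, 0, 0], "slide": [0, -35, 0]},
    {"rotation": [0, 0, 0], "slide": [0, -35, 0]},
    {"rotation": [0, 0, 0], "slide": [0, -35, 0]},
    {"rotation": [0, 0, 0], "slide": [0, 0, 0]}
  ]
}}

```text
time: 17.0
tool_pos: [0.4521, 0.0104, 0.1917]
tool_rot: [0.001, -0.05, 0.999, -0.001]
contact_force: [-0.3, 0.2, -0.3]
gripper_width: -0.001
```

```bash
cat > see.py <<'E'
import sys
from plant import optics
import cv2
k=sys.argv[1]
a=optics.grab_frame("top")["frame"];cv2.imwrite(f"pics/top{k}.png",a)
b=optics.grab_frame("scene")["frame"];cv2.imwrite(f"pics/scene{k}.png",b)
def z(i,x,y,w,h): return cv2.resize(i[y:y+h,x:x+w],None,fx=10,fy=10,interpolation=cv2.INTER_CUBIC)
cv2.imwrite(f"pics/see{k}.png",cv2.vconcat([cv2.hconcat([z(a,195,280,40,25),z(b,394,235,30,25)]),cv2.hconcat([z(a,356,292,40,25),z(b,317,175,30,25)])]))
E
python3 see.py 4
```

```text
(no output)
```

View pics/see4.png

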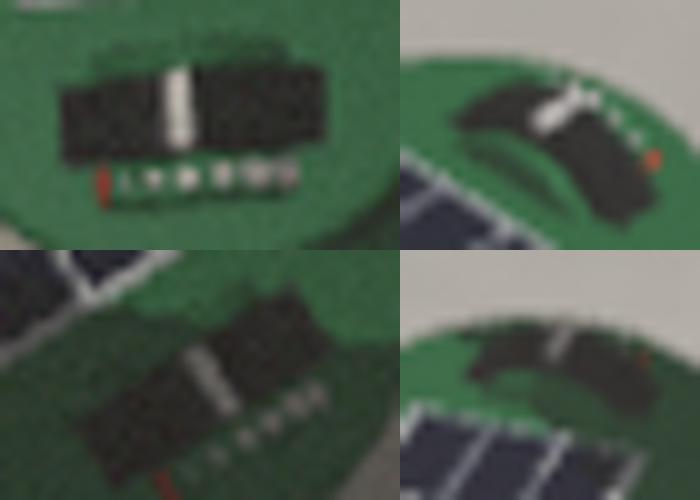

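```bash
cat > bar.py <<'E'
import cv2,numpy as np,sys,io,contextlib
with contextlib.redirect_stdout(io.StringIO()):
    import fit
from scipy.optimize import minimize_scalar
R={('a','top'):(198,228,285,296),('a','scene'):(402,419,242,256),('b','top'):(365,391,296,313),('b','scene'):(321,345,180,190)}
pts={}
for k in sys.argv[1:]:
  for (l,c),(x0,x1,y0,y1) in R.items():
    i=cv2.imread(f"pics/{c}{k}.png").astype(float); mn=i.min(2);sat=i.max(2)-mn
    w=np.clip(mn-(75 if (l=='a' or k=='0') else 55),0,None)[y0:y1,x0:x1]
    # keep the component on the wheel
    n,lab,st,ce=cv2.connectedComponentsWithStats((w>0).astype('u1'))
    i0=fit.r.x.copy(); best=None
    for j in range(1,n):
        if st[j,4]<4: continue
        m=(lab==j)*w; ys,xs=np.nonzero(m); u=(xs*m[ys,xs]).sum()/m.sum()+x0; v=(ys*m[ys,xs]).sum()/m.sum()+y0
        def f(t):
            p=i0.copy(); p[4 if l=='a' else 9]=t*.2618
            return np.linalg.norm(fit.proj(c,fit.model(p,l)[4:])[0]-[u,v])
        s=minimize_scalar(f,bounds=(-.5,6.5),method='bounded')
        if best is None or s.fun<best[0]: best=(s.fun,s.x,u,v,st[j,4])
    print(k,l,c,np.round(best,2))
E
python3 bar.py 0 4
```

```text
0 a top [ 3.0000e-02 -1.2000e-01  2.0281e+02  2.9127e+02  1.5000e+01]
0 a scene [4.4000e-01 5.0000e-02 4.1568e+02 2.5280e+02 2.0000e+01]
0 b top [2.1000e-01 4.9500e+00 3.8283e+02 3.0088e+02 1.7000e+01]
0 b scene [  2.36   2.82 334.04 181.24  97.  ]
4 a top [  0.35   2.85 212.41 290.22  27.  ]
4 a scene [  3.14   2.4  413.02 244.16  59.  ]
4 b top [4.0000e-02 2.9600e+00 3.7677e+02 3.0460e+02 2.2000e+01]
4 b scene [  2.2    2.85 333.9  181.36 136.  ]
```

Call:
{"fn": "jog_arm", "kwargs": {
  "increments": [
    {"slide": [0, 0, -15], "rotation": [0, 0, 0]},
    {"slide": [0, 0, -15], "rotation": [0, 0, 0]},
    {"slide": [20, 0, -15], "rotation": [0, 0, 0]},
    {"slide": [0, 0, 0], "rotation": [0, 0, 0]},
    {"slide": [0, 0, 0], "rotation": [0, 0, 0]},
    {"slide": [0, 0, 0], "rotation": [0, 0, 0]},
    {"slide": [0, 0, 0], "rotation": [0, 0, 0]},
    {"slide": [0, 0, 0], "rotation": [0, 0, 0]},
    {"slide": [0, 0, 0], "rotation": [0, 0, 0]},
    {"slide": [0, 0, 0], "rotation": [0, 0, 0]},
    {"slide": [0, 0, 0], "rotation": [0, 0, 0]},
    {"slide": [0, 0, 0], "rotation": [0, 0, 0]}
  ]
}}

```text
time: 18.1
tool_pos: [0.4318, 0.0129, 0.236]
tool_rot: [-0.0, -0.053, 0.999, 0.0]
contact_force: [0.2, -0.4, 0.0]
gripper_width: -0.001
```

```bash
python3 see.py 5; cp pics/t2.png pics/top2.png; cp pics/s2.png pics/scene2.png; python3 bar.py 2 5 | grep "a top\|5 b top"; python3 - <<'E'
import cv2,numpy as np
g=lambda k,c:cv2.imread(f"pics/{c}{k}.png",0).astype(np.float32)
for n,(x,y,w,h) in dict(cellA=(190,252,45,30),cellB=(340,264,46,26)).items():
    t=g(0,'top')[y:y+h,x:x+w]; a=g(5,'top')[y:y+h,x:x+w]
    print(n,cv2.phaseCorrelate(t,a,cv2.createHanningWindow((w,h),cv2.CV_32F)))
E
```

```text
2 a top [  0.49   2.44 210.82 290.52  26.  ]
5 a top [  0.35   2.85 212.41 290.22  27.  ]
5 b top [  0.41   2.95 376.49 304.24  28.  ]
cellA ((0.2507732649651615, 0.07533494356744086), 0.9494644376966689)
cellB ((-0.028457751801852282, 0.4109271042161513), 1.0024008416099313)
```

View pics/see5.png

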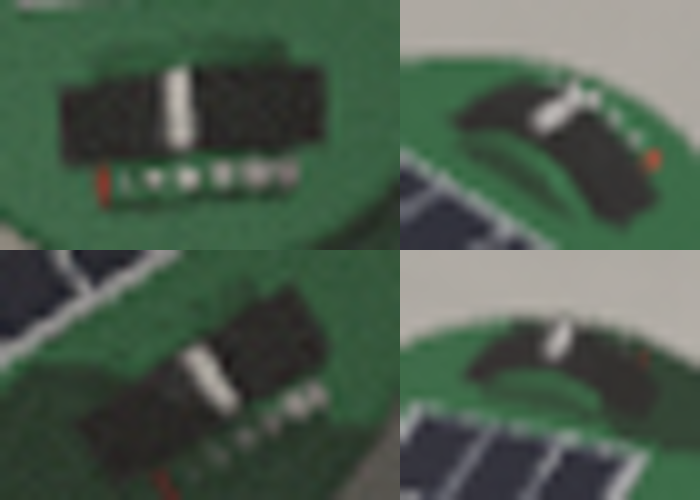

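View pics/scene5.png

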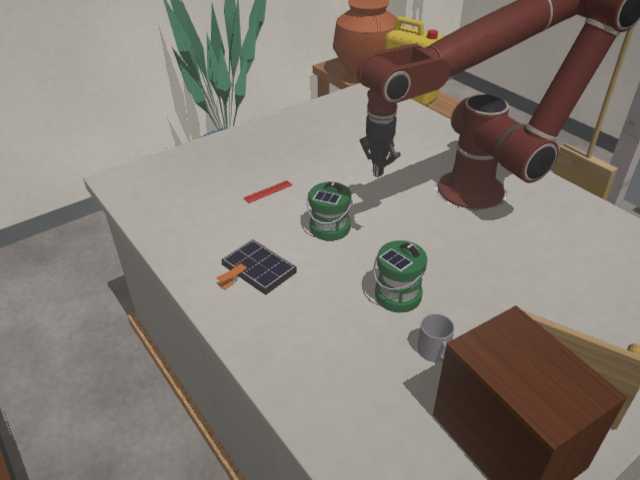

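```bash
python3 - <<'E'
from plant import manip
print(manip.job_done())
E
```

```text
the job is handed in; nothing more can be done
None
```

I rolled both dimmer wheels to click 3 with the shut fingertips and handed the job in at about 18 s, with no verdict reported. The fingertip force never read above about 10 N.

| Lantern | Started at | Rolled | Last reading (top camera) |
|---|---|---|---|
| `lantern_a` | off | up 3 clicks | about click 2.85 |
| `lantern_b` | click 5 | down 2 clicks | about click 2.95 |

- **`lantern_a`:** The wheel hung at about click 2.45 after my second stroke, so I pressed it again and rolled it on. The final 2.85 is about 0.04 rad from click 3, inside the 0.1 rad tolerance, and it did not change over the last second. Two rougher checks disagreed a little with it: the midpoint of the wheel gave about 3.0, and the dots beside it about 3.3. This is the less certain of the two wheels.
- **`lantern_b`:** It went in one stroke, and both cameras agreed on click 3.
- **Scene:** Both lanterns stand upright and moved less than about 1 mm. The mug, comb and folded panel look undisturbed in the last scene picture. The arm is raised clear of everything, with no contact force beyond sensor noise.
- **A check that failed:** My automatic bar finder for the scene camera gave unusable readings, because it picked up the background. I read those pictures by eye instead.

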